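Zero the rub tester's stroke counter and show the next test plate, frosted label end up

ROBOT

A 7-joint arm with a two-finger parallel gripper is mounted at the origin on the work surface. World frame = base frame: x ahead of the robot, y to its left, z up, the work surface at z = 0. Lengths are in m, angles in rad, forces in N, time in s.
With the tool pointing down it reaches from about 0.4 to 0.875 m from the base axis. Payload 6.5 kg.
Tool frame: the origin (TCP) lies on the centre line of the jaws, within the pads' length; the fingertips stand 17 mm ahead of it and the grasp point (between the pads) lies 2 mm behind it; z points along the fingers, y is the line along which they close (so a half turn about z gives the same grasp; the last joint's range is limited). The gripper opens to 85 mm and grips with 20 to 120 N. Pads are 22 mm wide; open, the fingers measure 114 mm over their backs; the gripper's body (76 mm by 85 mm) begins 54 mm behind the grasp point. The pads swing forward as they close: fully open they stand 13 mm farther back than shut.
Start: joints at [-1.285, 0.536, -0.004, 1.538, 0.003, 1.067, -0.071], TCP at [0.224, 0.61, 0.248] pointing down, gripper open.
Joint ranges: [-2.7, 2.7], [-0.37, 2.16], [-1.27, 1.26], [0.24, 2.4], [-1.31, 4.45], [0.19, 1.91], [-2.76, 2.76]. Speed limits (rad/s): [2.39, 2.39, 3.14, 3.14, 3.14, 3.14, 3.14].

INTERFACE

Orientations are given as a unit quaternion [x, y, z, w].
In Python, from bench import get_obs, get_image, hand_in gives the robot as it stands. The module is installed in compiled form; this text tells all that it offers.
- The arm moves only by the tool arm_command, never from a script. Its argument "moves" is a list of rows, each a list of 7 numbers: the shift along the tool's x, y, z scaled (see below), then the turn, a rotation vector about the tool's x, y, z scaled (see below), then the opening, from 0 (shut) to 1 (fully open). A call has exactly 5 rows; each row is the pose to reach, as a shift and turn from the pose commanded when the call began, along the tool's axes at that moment; what a row does not reach only later rows make up. The controller multiplies each number of a shift by 300 mm and each number of a turn by 0.5 rad. A row lasts 1/8 s, in which the tool goes at most 62.5 mm and 10.7 degrees, less where a joint would pass 70% of its speed; a pose out of reach is approached as far as the arm can. A call with a number of a shift or a turn outside -1 to 1 is refused whole. A call with a gripper value outside its range is refused whole. The fingers move at their own pace and stop on an object; the grip force is fixed at half the most. Time passes only in rows, so rows that repeat a pose let the fingers close, or fill a call up. It gives the time, the measured TCP pose, the force, the opening and the grip force at its end, in the units of the state.
- get_obs(): the state, without advancing time (a new reading comes with each control period).
- get_image(name): name is "scene" or "top" or "wrist"; returns a dict with "color" (400x640x3 uint8, red, green, blue), "depth" (400x640 float32, m along the optical axis (not along the pixel's ray), 0 where there is no reading), "fx", "fy", "cx", "cy" (pixels), "origin" and "orientation" of the camera in the world. Camera axes: x right, y down, z forward; pixel columns grow to the right and rows downward; lengths in m; the calibration is good to about 2 mm. A picture is of the moment at which its call begins.
- hand_in(): hands the job in; it is judged then, once.
The state is a dict: "time": time; "joint_pos": joint angles; "joint_vel": joint speeds; "effort": joint torques, N m; "tcp_pos": TCP position; "tool_rot": TCP orientation; "force": force on the tool from outside, world axes, zero at the start; "moment": the same for the moment, N m; "gripper_width": finger opening in m; "grip_force": force on a finger pad.
Only numpy, scipy, OpenCV 4.12 (cv2) and the standard library are available. Lean on these libraries where they do the work, as an engineer would, in place of code of your own. Each camera call takes 0.05 s, during which the arm holds its last target. There are 200 camera calls.

TASK

The rub tester is being made ready for its next plate: first turn the reset knob on top of its stroke counter back, counter-clockwise, to the zero stop, then take the notched glass test plate from the turntable by its clear end (the small clipped corner marks the other end, the frosted one that carries the label). Hold it up over the middle of the tester's bed, at least 10 cm above the bed, with the frosted end uppermost and the label side up, sloping at about 45 degrees like a page on a reading stand and not rolled to either side, and finish while still holding it there, steady, for the label to be read. Do not drop the plate or knock it against the tester, keep the counter at zero, and leave everything else on the table where it is.

Things in the scene. Friction and masses are not known exactly. Their poses are not given: they have to be found in the camera images.
- plate_center (a point): centre (half-way up) of the loose glass test plate, which lies flat, label side up, centred on the turntable's head at any yaw, its underside 60 mm above the table. 150 mm long (its x) x 50 mm wide (y) x 6 mm thick (z), about 0.11 kg. +x points to the frosted label end, +z out of the label side. Dark lacquer film on its top face from x = -30 to +30 mm; both ends overhang the head
- plate_grip (a point): middle of the clear end (x = -75 to -30 mm from the plate's centre), on the long centre line, half-way up, 54 mm from the centre; here the plate overhangs the turntable and can be taken across its 50 mm width; axes of the plate
- plate_frosted (a point): middle of the frosted end, 56 mm from the plate's centre towards +x, half-way up; axes of the plate. The matt white field on the top face runs from x = +38 to +75 mm; the plate's only clipped corner (12 mm, cut at 45 degrees) is here, at x = +75, y = +25 mm
- plate: the same plate; origin at the centre of its underside, same axes
- turntable: coating turntable fixed to the table: steel foot 110 mm across and up to 18 mm high, slim post, round aluminium head 90 mm across from 48 to 60 mm height which turns easily and without end on its vertical axis; origin under the axis at table height
- tester: hand-cranked rub tester, fixed: base 170 x 400 x 40 mm (x, y, z), origin centre of its underside. Aluminium bed 110 x 220 mm, top at z 46 mm, centred at y = -75 mm. Gear housing 150 x 120 mm, top at 110 mm, centred at y = +140 mm, the stroke counter's dial on its top. Over the bed the rubbing finger and weight at y = -12 mm, top at 126 mm. Crank on the +y end, to y = +275 mm
- bed_middle (a point): middle of the top face of the tester's bed, 46 mm above the table; axes of the tester
- knob_grip (a point): point at which to grip the reset knob, on its vertical axis, 140 mm above the table. Black bar 46 mm long (point's x) x 12 mm wide (y), from 120 to 150 mm above the table, on a neck 18 mm across; the dial's face below is at 114 mm, 92 mm across. The point turns with the knob; its -x points along the dial's pointer
- reset_knob (a joint): reset knob angle in rad: 0 at the zero stop (pointer towards the tester's -x side), growing clockwise as seen from above; starts between 0.6 and 1.4, so it goes back counter-clockwise by that angle until it meets the firm stop; friction about 0.04 N m, stays where it is left; a short white line on the bar's top marks the pointer's side
- dropper: bystander: small amber dropper bottle, 28 mm across, 82 mm high, upright; origin under its base
- tint_bottle: bystander: small bottle with a yellow cap, 38 mm across, 60 mm high, upright; origin under its base
- spatula: bystander: lacquer spatula lying flat, 185 mm long (x), 34 mm wide, 7 mm thick; origin near its middle
- bowl: bystander: red lacquer bowl, 104 mm across, 50 mm high; origin under its base
- gourd: bystander: small gourd, 66 mm across, 110 mm high, upright; origin under its base
- brush: bystander: brush lying flat, 190 mm long; origin on its underside
- spare_plate: bystander: plain clear glass plate of the same 150 x 50 x 6 mm, without film, frosting or clipped corner, on the red board (10 mm thick) at the back; origin at the centre of its underside
Mind the look-alikes: they are no part of the job. Leave any purple look-alike of the plate alone.

How it is judged:
On the way, in this order (a step that is already met when the one before it is completed fails the run):
1. the reset knob is back at its zero stop (value of joint reset_knob below 0.06 rad), for 0.2 s.
2. the plate is lifted off the turntable in the fingers (height (world z) of plate_center above 0.09 m and contact force between the fingers and plate above 0.5 N and contact force between plate and turntable below 0.05 N), for 0.2 s.
At the end, for the whole second after the job is handed in: Knob within 0.08 rad of zero; plate gripped by its clear end (30 mm or more from its centre), centre within 80 mm of the bed's middle and over 140 mm above the table; frosted end up, slope 25 to 67 degrees, label side up, roll under 17 degrees; plate still, touching neither turntable nor tester (value of joint reset_knob below 0.08 rad and contact force between the fingers and plate above 0.5 N and x of the grasp point in the frame of plate below -0.03 m and horizontal distance between plate_center and bed_middle below 0.08 m and height (world z) of plate_center above 0.14 m and angle between plate_center's own x axis and vertical between 0.4 and 1.13 rad and angle between plate_center's own z axis and vertical below 1.25 rad and angle between plate_center's own y axis and vertical between 1.27 and 1.87 rad and contact force between plate and turntable below 0.05 N and contact force between plate and tester below 0.05 N and linear speed of plate below 0.03 m/s and angular speed of plate below 0.2 rad/s); the arm keeps its last pose, push and grip.
It fails at once if something else on the table is disturbed (moved more than 30 mm) (distance of any of dropper, tint_bottle, spatula, bowl, gourd, brush, spare_plate from where it was at the start of the episode above 0.03 m).
It fails at once if the plate is dropped off the turntable onto the table (height (world z) of plate_center below 0.045 m).
It fails at once if the plate is knocked against the tester (more than 2 N) (contact force between plate and tester above 2 N).
It also fails if it takes over 64 s, if anything falls off the work surface, if the arm or the gripper's body presses on something with over 40 N, if the wrist force passes 120 N, or if a joint passes its speed limit or range.

## Working session

There is one attempt and no reset: what is moved stays moved. The work goes in short steps, Python scripts to look and compute and a tool call to move; the robot and the scene stay as the last step left them, time stands still between calls to the robot, and variables do not carry over. Pictures are saved under pics/ and viewed, at most 10 in all, crops included, and the job is handed in when it is done.

Besides the shell and the picture viewer there is one more tool, called after "Request:" in YAML: its name, and indented under it one key for each argument. arm_command: Moves the arm, as the interface text tells. Shifts and turns lie within -1 to 1; 1 stands for 300 mm of shift or 0.5 rad of turn. Its arguments: {"type":"object","properties":{"moves":{"type":"array"}},"required":["moves"]}

```bash
mkdir -p pics
cat > h.py <<'E'
import numpy as np, cv2
from scipy.spatial.transform import Rotation as R
from bench import get_obs, get_image
def snap(n,fn):
    im=get_image(n); cv2.imwrite('pics/'+fn,im['color'][:,:,::-1]); np.save('pics/'+n+'.npy',im,allow_pickle=True); return im
def load(n): return np.load('pics/'+n+'.npy',allow_pickle=True).item()
def cloud(im):
    v,u=np.mgrid[0:400,0:640]; d=im['depth']
    p=np.stack([(u-im['cx'])*d/im['fx'],(v-im['cy'])*d/im['fy'],d],-1)
    return p@R.from_quat(im['orientation']).as_matrix().T+np.array(im['origin'])
def ray(im,u,v,z):
    r=R.from_quat(im['orientation']).as_matrix()@np.array([(u-im['cx'])/im['fx'],(v-im['cy'])/im['fy'],1]);o=np.array(im['origin'])
    return o+r*(z-o[2])/r[2]
E
python3 - <<'E'
from h import *
for n in ('top','scene'):
    im=snap(n,n+'0.png'); print(n,im['origin'],im['orientation'],im['fx'])
o=get_obs(); print(o['time'],o['tcp_pos'],o['tool_rot'],o['gripper_width'])
E
```

```text
top [ 0.40529089 -0.05214778  1.36170503] [ 0.71540716 -0.69802372  0.02017976 -0.02341495] 446.38517574236613
scene [ 1.25795893 -0.58696671  1.00228758] [ 0.80729561  0.42850501 -0.18610898 -0.36058384] 517.2168345060601
0.1 [0.22382586 0.60968026 0.24750099] [ 1.74972619e-01  9.84572990e-01 -7.77905515e-04 -7.40404004e-05] 0.08541877468372419
```

View pics/top0.png

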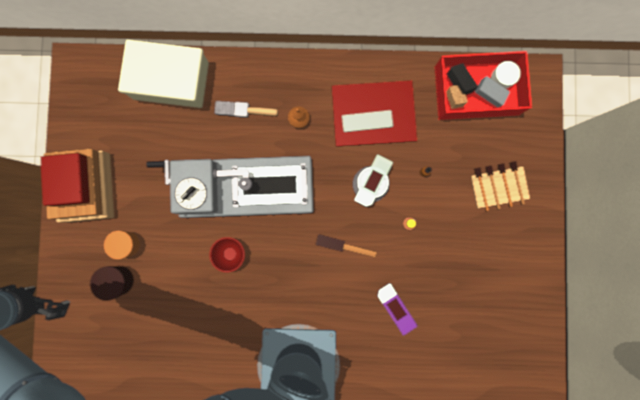

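View pics/scene0.png

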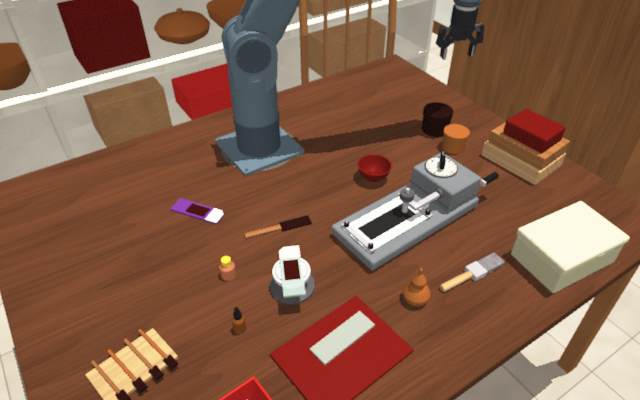

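The top view has the turntable with its filmed plate at (374,180), the tester at (240,187) with its dial at (190,193), the spare plate on the red board at (367,121), and the purple look-alike at (397,309). The plate on the turntable fits because it is the only clear one with film and white ends. I'll enlarge the plate and the knob to confirm.

Run:
```python
from h import *
a=load('top')['color'][:,:,::-1]; b=load('scene')['color'][:,:,::-1]
c=cv2.resize(a[145:215,340:410],(400,300+100),interpolation=3)
d=cv2.resize(a[160:220,165:225],(400,400),interpolation=3)
cv2.imwrite('pics/crop.png',np.hstack([c,d]))
im=load('top');P=cloud(im)
# tester: points by height
for (u,v) in [(190,193),(374,180),(384,160),(366,198),(300,185),(426,171)]: print(u,v,P[v,u].round(3))
def rect(m):
    q=P[m][:,:2].astype(np.float32); r=cv2.minAreaRect(q*1000); return len(q),r
x,y,z=P[...,0],P[...,1],P[...,2]
print('base',rect((z>.03)&(z<.15)&(abs(x-.56)<.13)&(y>.0)&(y<.42)))
print('plate',rect((z>.055)&(z<.08)&(abs(x-.56)<.13)&(y<-.05)&(y>-.4)))
print('knob',rect((z>.128)&(z<.16)&(abs(x-.53)<.08)&(y>.25)&(y<.42)))
```

```text
190 193 [0.499 0.307 0.136]
374 180 [ 0.555 -0.207  0.067]
384 160 [ 0.615 -0.236  0.063]
366 198 [ 0.502 -0.185  0.068]
300 185 [0.537 0.009 0.049]
426 171 [ 0.586 -0.361  0.058]
base (7633, ((528.8623657226562, 206.60543823242188), (170.5860137939453, 419.32470703125), 3.519739866256714))
plate (1151, ((538.20703125, -255.36465454101562), (194.75497436523438, 175.2012939453125), 74.02532196044922))
knob (108, ((499.71905517578125, 312.3307800292969), (13.197602272033691, 45.046993255615234), 48.75168228149414))
```

View pics/crop.png

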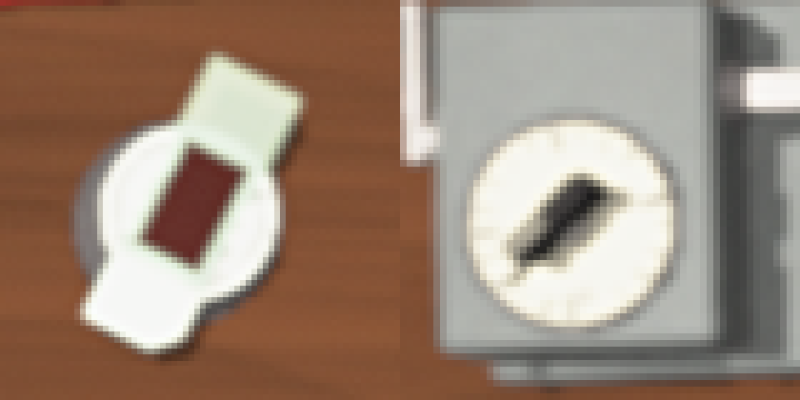

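The crop shows the plate's matt white frosted end at lower left, with its clipped corner at the lower right tip, at (195,345). The clear greenish end is at upper right. The knob's pointer points to lower left, around (515,280), which is about 0.78 rad from zero. I'll measure both and work out the approach to the knob.

```bash
cat >> h.py <<'E'
def go(pos,Rt):
    o=get_obs(); A=R.from_quat(o['tool_rot']); 
    s=A.inv().apply(np.array(pos)-o['tcp_pos'])/.3; t=(A.inv()*Rt).as_rotvec()/.5
    print('t',o['time'],'tcp',np.round(o['tcp_pos'],4),'shift',s.round(3),'turn',t.round(3),'q',np.round(o['joint_pos'],2))
def down(deg):  # tool down, tool y at world angle deg
    a=np.radians(deg); y=np.array([np.cos(a),np.sin(a),0]); z=np.array([0,0,-1.]); return R.from_matrix(np.stack([np.cross(y,z),y,z],1))
E
python3 - <<'E'
from h import *
im=load('top');P=cloud(im);c=im['color'].astype(int)
x,y,z=P[...,0],P[...,1],P[...,2]
h=(z>.1)&(z<.118)&(abs(x-.53)<.13)&(y>.2)&(y<.42)
r=cv2.minAreaRect((P[h][:,:2]*1000).astype(np.float32));print('housing',r)
b=(z>.03)&(z<.06)&(abs(x-.53)<.13)&(y>-.02)&(y<.42); print('base',cv2.minAreaRect((P[b][:,:2]*1000).astype(np.float32)))
v,u=np.mgrid[0:400,0:640]
m=(abs(u-374)<22)&(abs(v-180)<22)&(c[...,0]<150)&(c[...,1]<70)&(z>.055)
f=np.array([ray(im,a,b_,.066)[:2] for a,b_ in zip(u[m],v[m])]).astype(np.float32)
print('film',m.sum(),cv2.minAreaRect(f*1000),f.mean(0))
w=(abs(u-190)<22)&(abs(v-193)<22)&(c.min(-1)>200); d=np.array([ray(im,a,b_,.114)[:2] for a,b_ in zip(u[w],v[w])]).astype(np.float32)
print('dial',cv2.minEnclosingCircle(d*1000))
k=(abs(u-190)<14)&(abs(v-193)<14)&(c.max(-1)<90); d=np.array([ray(im,a,b_,.15)[:2] for a,b_ in zip(u[k],v[k])]).astype(np.float32)
print('knob',cv2.minAreaRect(d*1000),d.mean(0))
go([.5,.31,.25],down(48))
E
```

```text
housing ((522.2711181640625, 310.12322998046875), (150.32089233398438, 128.09373474121094), 2.898754358291626)
base ((530.75634765625, 175.81414794921875), (170.58599853515625, 399.1424255371094), 3.5197250843048096)
film 161 ((553.1236572265625, -205.29263305664062), (26.02454376220703, 49.89464569091797), 64.5885238647461) [ 0.552778   -0.20542097]
dial ((507.0749206542969, 326.95281982421875), 56.81415557861328)
knob ((498.0032958984375, 307.92559814453125), (11.704992294311523, 40.19963073730469), 46.97577667236328) [0.49959362 0.30528733]
t 0.1 tcp [0.2238 0.6097 0.2475] shift [-1.208 -0.621 -0.007] turn [-0.003  0.001  0.763] q [-1.29  0.54 -0.    1.54  0.    1.07 -0.07]
```

Request:
arm_command:
  moves:
    - [-0.12,-0.06,0,0,0,0.1,1]
    - [-0.3,-0.15,0,0,0,0.3,1]
    - [-0.5,-0.25,0,0,0,0.5,1]
    - [-0.7,-0.36,0,0,0,0.76,1]
    - [-0.85,-0.44,0,0,0,0.76,1]

```text
time: 0.72
tcp_pos: [0.4189, 0.3966, 0.2481]
tool_rot: [0.358, 0.934, -0.0, 0.0]
force: [-0.3, 0.9, -0.4]
gripper_width: 0.0853
grip_force: 0.0
```

```bash
python3 -c "
from h import *
go([.5,.309,.25],down(48))"
```

```text
t 0.725 tcp [0.4189 0.3966 0.2481] shift [-0.396 -0.036 -0.006] turn [-0.001  0.    -0.   ] q [-0.94  0.41  0.14  1.75 -0.07  0.99  0.06]
```

Request:
arm_command:
  moves:
    - [-0.15,-0.015,0,0,0,0,1]
    - [-0.3,-0.03,0,0,0,0,1]
    - [-0.395,-0.036,0,0,0,0,1]
    - [-0.395,-0.036,0,0,0,0,1]
    - [-0.395,-0.036,0,0,0,0,1]

```text
time: 1.35
tcp_pos: [0.4979, 0.3121, 0.248]
tool_rot: [0.357, 0.934, -0.0, -0.001]
force: [-0.8, 1.0, -0.2]
gripper_width: 0.0857
grip_force: 0.0
```

Run:
```python
from h import *
im=snap('wrist','w1.png');P=cloud(im);print(im['origin'],im['fx'])
x,y,z=P[...,0],P[...,1],P[...,2]
k=(z>.14)&(z<.16)&(abs(x-.5)<.05)&(abs(y-.31)<.05)
print(k.sum(),cv2.minAreaRect((P[k][:,:2]*1000).astype(np.float32)))
d=(z>.108)&(z<.12)&(im['color'].min(-1)>180)
print(d.sum(),cv2.minEnclosingCircle((P[d][:,:2]*1000).astype(np.float32)) if d.sum() else '')
go([.5,.309,.14],down(48))
```

```text
[0.44842563 0.35712124 0.37217289] 315.16580560933795
936 ((501.187744140625, 311.27301025390625), (11.97019100189209, 45.37314987182617), 47.43579864501953)
13535 ((527.1433715820312, 266.1375732421875), 123.40518188476562)
t 1.4 tcp [0.4976 0.3125 0.248 ] shift [-0.014 -0.003  0.36 ] turn [-0.001 -0.002  0.007] q [-0.77  0.43  0.17  1.72 -0.09  1.    0.28]
```

View pics/w1.png

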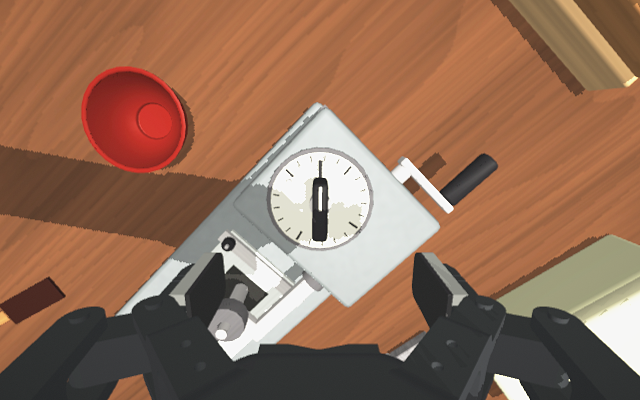

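The wrist view shows the bar centred on the dial at (320,207), with its white line up the picture. It measures (0.501, 0.311) with a closing line of 47.4°, so the knob is about 0.80 rad from zero. Going down to grip it.

Request:
arm_command:
  moves:
    - [-0.012,0.004,0.1,0,0,0.01,1]
    - [-0.012,0.004,0.22,0,0,0.02,1]
    - [-0.012,0.004,0.31,0,0,0.02,0.6]
    - [-0.012,0.004,0.36,0,0,0.02,0.5]
    - [-0.012,0.004,0.36,0,0,0.02,0.4]

```text
time: 2.02
tcp_pos: [0.5014, 0.3101, 0.1396]
tool_rot: [0.362, 0.932, -0.001, -0.001]
force: [0.1, -0.1, 0.2]
gripper_width: 0.0343
grip_force: 0.0
```

Request:
arm_command:
  moves:
    - [0,0,0,0,0,0,0.2]
    - [0,0,0,0,0,0,0]
    - [0,0,0,0,0,0,0]
    - [0,0,0,0,0,0,0]
    - [0,0,0,0,0,0,0]

```text
time: 2.65
tcp_pos: [0.5022, 0.3097, 0.1425]
tool_rot: [0.363, 0.932, 0.0, -0.0]
force: [-6.6, -5.2, 14.1]
gripper_width: 0.0103
grip_force: 137.8
```

Request:
arm_command:
  moves:
    - [0,0,-0.01,0,0,-0.1,0]
    - [0,0,-0.01,0,0,-0.3,0]
    - [0,0,-0.01,0,0,-0.5,0]
    - [0,0,-0.01,0,0,-0.7,0]
    - [0,0,-0.01,0,0,-0.9,0]

```text
time: 3.28
tcp_pos: [0.5025, 0.3103, 0.1428]
tool_rot: [0.144, 0.99, 0.001, 0.0]
force: [4.1, 3.3, -13.3]
gripper_width: 0.0099
grip_force: 132.7
```

Request:
arm_command:
  moves:
    - [0,0,0,0,0,-0.2,0]
    - [0,0,0,0,0,-0.4,0]
    - [0,0,0,0,0,-0.6,0]
    - [0,0,0,0,0,-0.68,0]
    - [0,0,0,0,0,-0.7,0]

```text
time: 3.9
tcp_pos: [0.5026, 0.3109, 0.1428]
tool_rot: [-0.03, 1.0, 0.001, 0.001]
force: [3.6, 4.5, -13.9]
gripper_width: 0.0103
grip_force: 132.5
```

```bash
python3 -c "
from h import *
o=get_obs();print(o['force'],o['moment'],o['gripper_width'],o['grip_force'])
y=R.from_quat(o['tool_rot']).as_matrix()[:,1];print(np.degrees(np.arctan2(y[1],y[0])))
go([.5,.31,.14],down(97))"
```

```text
[  3.64782678   4.50866463 -13.85130993] [ 1.02357596 -0.61962559 -0.03237627] 0.010273487996556436 132.53232839517295
93.39066142335085
t 3.9 tcp [0.5026 0.3109 0.1428] shift [ 0.009 -0.003  0.009] turn [ 0.004  0.003 -0.126] q [-0.59  0.57 -0.05  1.78  0.04  0.79  0.97]
```

Request:
arm_command:
  moves:
    - [0,0,0.006,0,0,-0.05,0]
    - [0,0,0.006,0,0,-0.1,0]
    - [0,0,0.006,0,0,-0.12,0]
    - [0,0,0.006,0,0,-0.12,0]
    - [0,0,0.006,0,0,-0.12,0]

```text
time: 4.53
tcp_pos: [0.5027, 0.311, 0.1426]
tool_rot: [-0.058, 0.998, 0.001, 0.001]
force: [-1.7, 6.1, 6.3]
gripper_width: 0.0102
grip_force: 138.2
```

```bash
python3 -c "
from h import *
o=get_obs();print(o['force'],o['moment'],o['gripper_width'],o['grip_force'])
y=R.from_quat(o['tool_rot']).as_matrix()[:,1];print(np.degrees(np.arctan2(y[1],y[0])))
go([.5,.31,.14],down(97))"
```

```text
[-1.68934573  6.08875653  6.28940809] [ 0.9274659   0.71040934 -1.28775015] 0.01019545844979863 138.2433705223957
96.70373406178051
t 4.525 tcp [0.5027 0.311  0.1426] shift [ 0.009 -0.002  0.009] turn [ 0.005  0.003 -0.01 ] q [-0.58  0.57 -0.06  1.78  0.05  0.79  1.02]
```

The moment about z is -1.3 N m, so the knob is against its stop. I'll release it and rise.

Request:
arm_command:
  moves:
    - [0,0,0,0,0,0,0.3]
    - [0,0,0,0,0,0,0.6]
    - [0,0,0,0,0,0,0.6]
    - [0,0,0,0,0,0,0.6]
    - [0,0,-0.06,0,0,0,0.6]

```text
time: 5.15
tcp_pos: [0.5014, 0.3089, 0.1589]
tool_rot: [-0.059, 0.998, -0.001, -0.001]
force: [-0.6, 0.8, -0.6]
gripper_width: 0.0512
grip_force: 0.0
```

Request:
arm_command:
  moves:
    - [0,0,-0.1,0,0,0,0.6]
    - [0,0,-0.2,0,0,0,0.8]
    - [0,0,-0.3,0,0,0,1]
    - [0,0,-0.4,0,0,0,1]
    - [0,0,-0.4,0,0,0,1]

```text
time: 5.78
tcp_pos: [0.5038, 0.3106, 0.2833]
tool_rot: [-0.059, 0.998, 0.002, 0.003]
force: [0.5, -0.4, -0.6]
gripper_width: 0.0858
grip_force: 0.0
```

```bash
cat >> h.py <<'E'
def hold(hdeg,slope,sgn,c=(0.535,0.101,0.23)):
    """tool pose holding plate centre c; heading hdeg, slope deg; tool x = sgn*plate x"""
    a,s=np.radians([hdeg,slope]); h=np.array([np.cos(a),np.sin(a),0]); k=np.array([0,0,1.])
    px=h*np.cos(s)+k*np.sin(s); pz=-h*np.sin(s)+k*np.cos(s)
    x=sgn*px; z=-pz
    return np.array(c)-.054*px+z*.0, R.from_matrix(np.stack([x,np.cross(z,x),z],1))
E
python3 - <<'E'
from h import *
im=snap('wrist','w2.png');P=cloud(im)
x,y,z=P[...,0],P[...,1],P[...,2]
k=(z>.14)&(z<.16)&(abs(x-.5)<.05)&(abs(y-.31)<.05)
print(k.sum(),cv2.minAreaRect((P[k][:,:2]*1000).astype(np.float32)))
h=(z>.1)&(z<.118)&(abs(x-.53)<.13)&(y>.22)&(y<.42);print(cv2.minAreaRect((P[h][:,:2]*1000).astype(np.float32)))
for hd in (10,40,-20):
  for sg in (1,-1):
    p,Q=hold(hd,40,sg); print(hd,sg,p.round(3)); go(p,Q)
E
```

```text
733 ((501.1748352050781, 310.6920166015625), (45.96595001220703, 11.953947067260742), 3.582719326019287)
((522.8380737304688, 307.5091247558594), (148.6190185546875, 129.18600463867188), 3.4264824390411377)
10 1 [0.494 0.094 0.195]
t 5.825 tcp [0.5029 0.31   0.2814] shift [ 0.115 -0.713  0.286] turn [-2.104  0.056  5.807] q [-0.58  0.4  -0.07  1.67  0.03  1.07  1.04]
10 -1 [0.494 0.094 0.195]
t 5.825 tcp [0.5029 0.31   0.2814] shift [ 0.115 -0.713  0.286] turn [-0.037 -1.39  -0.109] q [-0.58  0.4  -0.07  1.67  0.03  1.07  1.04]
40 1 [0.503 0.074 0.195]
t 5.825 tcp [0.5029 0.31   0.2814] shift [ 0.092 -0.78   0.286] turn [-1.76   0.526  4.86 ] q [-0.58  0.4  -0.07  1.67  0.03  1.07  1.04]
40 -1 [0.503 0.074 0.195]
t 5.825 tcp [0.5029 0.31   0.2814] shift [ 0.092 -0.78   0.286] turn [-0.403 -1.35  -1.112] q [-0.58  0.4  -0.07  1.67  0.03  1.07  1.04]
-20 1 [0.496 0.115 0.195]
t 5.825 tcp [0.5029 0.31   0.2814] shift [ 0.1   -0.643  0.286] turn [ 1.837  0.444 -5.066] q [-0.58  0.4  -0.07  1.67  0.03  1.07  1.04]
-20 -1 [0.496 0.115 0.195]
t 5.825 tcp [0.5029 0.31   0.2814] shift [ 0.1   -0.643  0.286] turn [ 0.33  -1.365  0.895] q [-0.58  0.4  -0.07  1.67  0.03  1.07  1.04]
```

The knob bar now lies at 3.6° against the tester's 3.4°, so it is at zero. Before taking the plate I'll try the final hold pose with empty fingers to check reach.

Request:
arm_command:
  moves:
    - [0.02,-0.14,0.02,-0.01,-0.2,-0.02,1]
    - [0.04,-0.28,0.06,-0.02,-0.4,-0.04,1]
    - [0.06,-0.42,0.12,-0.02,-0.6,-0.06,1]
    - [0.09,-0.57,0.2,-0.03,-0.8,-0.08,1]
    - [0.115,-0.713,0.286,-0.03,-1.0,-0.1,1]

```text
time: 6.45
tcp_pos: [0.4953, 0.1058, 0.205]
tool_rot: [-0.074, 0.974, 0.003, 0.216]
force: [1.1, -1.2, -0.4]
gripper_width: 0.0854
grip_force: 0.0
```

```bash
python3 -c "
from h import *
go(*hold(10,40,-1))"
```

```text
t 6.45 tcp [0.4953 0.1058 0.205 ] shift [ 0.022 -0.038  0.026] turn [-0.077 -0.529 -0.021] q [-0.26  0.19 -0.12  2.28  0.53  0.29  0.86]
```

Outward tilt runs joints 4 and 6 close to their limits. A sideways heading, with the plate rising towards +y, should suit the arm better and is on the way to the grasp yaw. I'll test that.

```bash
python3 -c "
from h import *
go(*hold(95,43,1));go(*hold(95,0,1,(.535,.101,.26)))"
```

```text
t 6.45 tcp [0.4953 0.1058 0.205 ] shift [-0.091 -0.165  0.091] turn [-0.582  1.841  3.373] q [-0.26  0.19 -0.12  2.28  0.53  0.29  0.86]
t 6.45 tcp [0.4953 0.1058 0.205 ] shift [-0.182 -0.22  -0.112] turn [0.666 0.709 3.213] q [-0.26  0.19 -0.12  2.28  0.53  0.29  0.86]
```

Request:
arm_command:
  moves:
    - [-0.02,-0.02,-0.05,-0.03,0.1,0.2,1]
    - [-0.04,-0.04,-0.08,-0.06,0.2,0.4,1]
    - [-0.06,-0.06,-0.1,-0.1,0.3,0.6,1]
    - [-0.08,-0.08,-0.1,-0.13,0.4,0.8,1]
    - [-0.08,-0.08,-0.1,-0.17,0.52,1.0,1]

```text
time: 7.08
tcp_pos: [0.511, 0.0879, 0.2453]
tool_rot: [0.16, 0.98, 0.09, 0.078]
force: [-1.1, -0.2, -0.2]
gripper_width: 0.0855
grip_force: 0.0
```

```bash
python3 -c "
from h import *
go(*hold(95,43,1))"
```

```text
t 7.075 tcp [0.511  0.0879 0.2453] shift [-0.093 -0.089  0.172] turn [-0.384  1.308  2.381] q [ 0.03  0.23 -0.25  2.03 -0.09  0.67  1.1 ]
```

Request:
arm_command:
  moves:
    - [-0.02,-0.02,0.02,-0.03,0.1,0.18,1]
    - [-0.03,-0.03,0.04,-0.06,0.2,0.37,1]
    - [-0.04,-0.04,0.06,-0.09,0.31,0.56,1]
    - [-0.05,-0.05,0.08,-0.12,0.42,0.76,1]
    - [-0.05,-0.05,0.1,-0.16,0.55,1.0,1]

```text
time: 7.7
tcp_pos: [0.5259, 0.0739, 0.2146]
tool_rot: [0.38, 0.907, 0.166, -0.074]
force: [0.6, -0.4, -0.7]
gripper_width: 0.0856
grip_force: 0.0
```

```bash
python3 -c "
from h import *
go(*hold(95,43,1))"
```

```text
t 7.7 tcp [0.5259 0.0739 0.2146] shift [-0.075 -0.014  0.052] turn [-0.225  0.758  1.38 ] q [ 0.16  0.41 -0.21  1.89 -0.37  0.87  0.99]
```

Request:
arm_command:
  moves:
    - [-0.02,0,0.02,-0.03,0.12,0.2,1]
    - [-0.03,0,0.03,-0.06,0.25,0.42,1]
    - [-0.04,0,0.04,-0.1,0.36,0.64,1]
    - [-0.05,0,0.05,-0.13,0.47,0.85,1]
    - [-0.06,0,0.05,-0.16,0.55,1.0,1]

```text
time: 8.32
tcp_pos: [0.5382, 0.0672, 0.1956]
tool_rot: [0.568, 0.76, 0.228, -0.22]
force: [0.2, 0.2, -0.7]
gripper_width: 0.0856
grip_force: 0.0
```

```bash
python3 -c "
from h import *
go(*hold(95,43,1))
go([.60,-.23,.2],down(65))"
```

```text
t 8.325 tcp [0.5382 0.0672 0.1956] shift [-0.019 -0.005 -0.005] turn [-0.066  0.209  0.379] q [ 0.27  0.57 -0.18  1.82 -0.63  1.03  0.8 ]
t 8.325 tcp [0.5382 0.0672 0.1956] shift [-0.8   -0.048 -0.617] turn [ 0.732 -1.106 -1.636] q [ 0.27  0.57 -0.18  1.82 -0.63  1.03  0.8 ]
```

The pose is reached comfortably. Now over to the plate, keeping high.

Request:
arm_command:
  moves:
    - [-0.03,0,-0.12,0.07,-0.11,-0.16,1]
    - [-0.11,0,-0.25,0.14,-0.22,-0.32,1]
    - [-0.2,-0.01,-0.36,0.22,-0.33,-0.49,1]
    - [-0.3,-0.02,-0.44,0.29,-0.44,-0.65,1]
    - [-0.4,-0.02,-0.5,0.36,-0.55,-0.8,1]

```text
time: 8.95
tcp_pos: [0.5753, -0.1166, 0.2451]
tool_rot: [0.409, 0.898, 0.117, -0.113]
force: [0.5, 0.3, 0.5]
gripper_width: 0.0854
grip_force: 0.0
```

```bash
python3 -c "
from h import *
go([.60,-.23,.23],down(65))"
```

```text
t 8.95 tcp [ 0.5753 -0.1166  0.2451] shift [-0.335 -0.185 -0.076] turn [ 0.366 -0.547 -0.827] q [ 0.33  0.55 -0.09  1.57 -0.24  1.22  1.07]
```

Request:
arm_command:
  moves:
    - [-0.06,-0.04,-0.02,0.07,-0.11,-0.16,1]
    - [-0.14,-0.08,-0.04,0.14,-0.22,-0.32,1]
    - [-0.23,-0.13,-0.06,0.22,-0.33,-0.49,1]
    - [-0.3,-0.17,-0.076,0.29,-0.44,-0.65,1]
    - [-0.335,-0.185,-0.076,0.366,-0.547,-0.827,1]

```text
time: 9.57
tcp_pos: [0.5992, -0.2301, 0.2291]
tool_rot: [0.217, 0.976, -0.0, -0.001]
force: [-0.4, 0.4, 0.5]
gripper_width: 0.0857
grip_force: 0.0
```

Request:
arm_command:
  moves:
    - [0,0,0,0,0,0,1]
    - [0,0,0,0,0,0,1]
    - [0,0,0,0,0,0,1]
    - [0,0,0,0,0,0,1]
    - [0,0,0,0,0,0,1]

```text
time: 10.2
tcp_pos: [0.6, -0.2283, 0.2302]
tool_rot: [0.218, 0.976, 0.001, -0.0]
force: [-0.4, 0.1, -0.2]
gripper_width: 0.0853
grip_force: 0.0
```

Run:
```python
from h import *
im=snap('wrist','w3.png');P=cloud(im);c=im['color'].astype(int)
x,y,z=P[...,0],P[...,1],P[...,2]
v,u=np.mgrid[0:400,0:640]
m=(c[...,0]<150)&(c[...,0]>c[...,1]+20)&(c[...,1]<70)&(z>.058)&(z<.075)&(abs(x-.55)<.06)&(abs(y+.205)<.06)
f=np.array([ray(im,a,b_,.066)[:2] for a,b_ in zip(u[m],v[m])]).astype(np.float32)
print('film',m.sum(),cv2.minAreaRect(f*1000),f.mean(0), f'px {u[m].mean():.0f},{v[m].mean():.0f}')
p=(z>.0635)&(z<.07)&(abs(x-.55)<.1)&(abs(y+.205)<.1)
print('plate',p.sum(),cv2.minAreaRect((P[p][:,:2]*1000).astype(np.float32)))
go([.6,-.23,.2],down(65))
```

```text
film 2536 ((554.2891845703125, -208.03164672851562), (34.390159606933594, 57.85844039916992), 64.81632995605469) [ 0.553807   -0.20792542] px 317,134
plate 8906 ((554.3760986328125, -207.90167236328125), (50.04188537597656, 150.2526092529297), 64.27728271484375)
t 10.25 tcp [ 0.6    -0.2284  0.2302] shift [-0.003 -0.005  0.101] turn [ 0.004 -0.003 -0.005] q [ 0.34  0.54 -0.07  1.57  0.04  1.03  1.39]
```

View pics/w3.png

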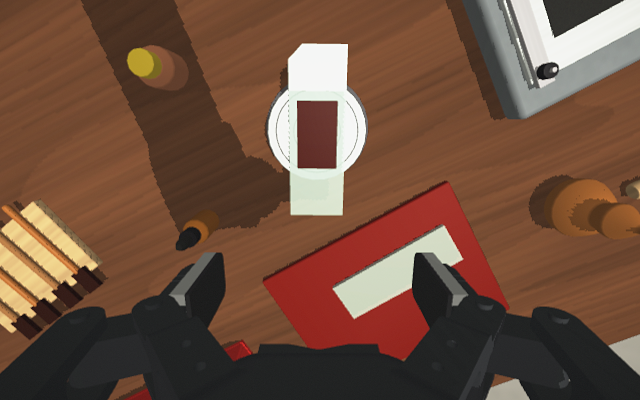

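The wrist view shows the plate on the head with its film at (317,134). The white frosted end, with its clipped corner at (297,50), is at the top. The clear end is at (317,195). The fitted rectangle measures 50.0 x 150.3 mm, centred at (0.554, -0.208), with plate y at 64.3°. Descending on the clear end.

Request:
arm_command:
  moves:
    - [-0.01,-0.005,0.1,0,0,0.02,1]
    - [-0.023,-0.005,0.25,0,0,0.02,1]
    - [-0.023,-0.005,0.4,0,0,0.02,1]
    - [-0.023,-0.005,0.52,0,0,0.02,1]
    - [-0.023,-0.005,0.563,0,0,0.02,1]

```text
time: 10.88
tcp_pos: [0.604, -0.2317, 0.059]
tool_rot: [0.222, 0.975, 0.001, -0.002]
force: [-0.1, -0.4, -0.3]
gripper_width: 0.0855
grip_force: 0.0
```

Request:
arm_command:
  moves:
    - [0,0,0,0,0,0,0.9]
    - [0,0,0,0,0,0,0.8]
    - [0,0,0,0,0,0,0.7]
    - [0,0,0,0,0,0,0.6]
    - [0,0,0,0,0,0,0.5]

```text
time: 11.5
tcp_pos: [0.606, -0.2325, 0.0623]
tool_rot: [0.222, 0.975, 0.001, 0.0]
force: [-1.2, -0.5, 6.1]
gripper_width: 0.0481
grip_force: 60.7
```

Request:
arm_command:
  moves:
    - [0,0,0,0,0,0,0.3]
    - [0,0,0,0,0,0,0]
    - [0,0,0,0,0,0,0]
    - [0,0,0,0,0,0,0]
    - [0,0,0,0,0,0,0]

```text
time: 12.12
tcp_pos: [0.606, -0.2325, 0.0623]
tool_rot: [0.222, 0.975, 0.001, 0.0]
force: [-1.6, -0.7, 6.5]
gripper_width: 0.0485
grip_force: 60.7
```

Gripped at 48.5 mm. Lifting straight up.

Request:
arm_command:
  moves:
    - [0,0,-0.04,0,0,0,0]
    - [0,0,-0.12,0,0,0,0]
    - [0,0,-0.24,0,0,0,0]
    - [0,0,-0.4,0,0,0,0]
    - [0,0,-0.55,0,0,0,0]

```text
time: 12.75
tcp_pos: [0.6054, -0.2326, 0.2284]
tool_rot: [0.222, 0.975, 0.001, -0.0]
force: [0.2, -0.5, -1.2]
gripper_width: 0.0484
grip_force: 62.0
```

Request:
arm_command:
  moves:
    - [0,0,-0.06,0,0,0,0]
    - [0,0,-0.1,0,0,0,0]
    - [0,0,-0.1,0,0,0,0]
    - [0,0,-0.1,0,0,0,0]
    - [0,0,-0.1,0,0,0,0]

```text
time: 13.38
tcp_pos: [0.605, -0.2325, 0.2548]
tool_rot: [0.222, 0.975, 0.001, -0.002]
force: [-0.1, 0.5, -1.6]
gripper_width: 0.0482
grip_force: 62.0
```

Run:
```python
from h import *
im=snap('wrist','w4.png');P=cloud(im)
x,y,z=P[...,0],P[...,1],P[...,2]; t=get_obs()['tcp_pos']
p=(z>t[2]-.05)&(z<t[2]+.04)&(abs(x-t[0])<.2)&(abs(y-t[1])<.2)&(im['depth']>.12)
q=R.from_quat(get_obs()['tool_rot']).inv().apply(P[p]-t); q=q[(abs(q[:,1])<.024)&(q[:,0]>0.02)]
print(len(q),q.min(0),q.max(0),np.polyfit(q[:,0],q[:,2],1),np.polyfit(q[:,1],q[:,2],1))
o=get_obs();print(o['force'],o['moment'],o['gripper_width'],o['grip_force'])
go(*hold(95,43,1)); go(*hold(95,43,1,(.535,.04,.32)))
```

```text
11458 [ 0.02000151 -0.02399786 -0.00437429] [0.06670995 0.02399246 0.00158143] [ 0.00646449 -0.00194698] [ 0.00221173 -0.00168661]
[ 0.45422401  0.61746523 -2.08703879] [-0.06721599 -0.07298997  0.00957147] 0.04850012603341873 62.04795956611633
t 13.425 tcp [ 0.6051 -0.2325  0.2551] shift [0.625 0.787 0.21 ] turn [-0.776  1.355  1.968] q [ 0.34  0.53 -0.07  1.53  0.04  1.09  1.39]
t 13.425 tcp [ 0.6051 -0.2325  0.2551] shift [ 0.538  0.604 -0.091] turn [-0.776  1.355  1.968] q [ 0.34  0.53 -0.07  1.53  0.04  1.09  1.39]
```

View pics/w4.png

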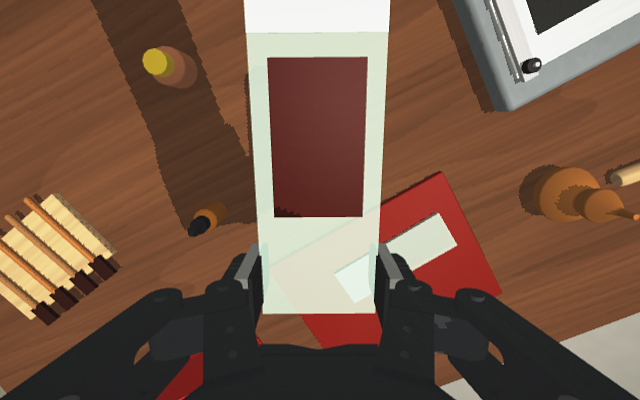

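The picture shows the plate held square in the fingers, clear end between the pads at (318,280), with film and frosted end up the picture. Carrying it over the bed at height while turning.

Request:
arm_command:
  moves:
    - [0.03,0.03,-0.02,-0.05,0.09,0.13,0]
    - [0.08,0.09,-0.05,-0.1,0.18,0.26,0]
    - [0.13,0.15,-0.1,-0.16,0.27,0.4,0]
    - [0.19,0.21,-0.13,-0.21,0.36,0.53,0]
    - [0.25,0.28,-0.15,-0.26,0.45,0.66,0]

```text
time: 14.05
tcp_pos: [0.5742, -0.1242, 0.3015]
tool_rot: [0.378, 0.916, 0.089, -0.096]
force: [-0.3, -0.6, -0.8]
gripper_width: 0.048
grip_force: 62.0
```

```bash
python3 -c "
from h import *
go(*hold(95,43,1,(.535,.09,.31)))"
```

```text
t 14.05 tcp [ 0.5742 -0.1242  0.3015] shift [0.454 0.314 0.241] turn [-0.51   0.905  1.305] q [ 0.3   0.48 -0.07  1.52 -0.18  1.31  1.08]
```

Request:
arm_command:
  moves:
    - [0.06,0.04,0.03,-0.06,0.1,0.15,0]
    - [0.12,0.08,0.06,-0.12,0.2,0.3,0]
    - [0.18,0.13,0.09,-0.18,0.31,0.45,0]
    - [0.24,0.17,0.12,-0.24,0.42,0.6,0]
    - [0.3,0.21,0.15,-0.3,0.52,0.75,0]

```text
time: 14.68
tcp_pos: [0.5513, -0.0087, 0.2849]
tool_rot: [0.533, 0.801, 0.185, -0.2]
force: [0.1, -0.1, -1.5]
gripper_width: 0.0483
grip_force: 62.1
```

```bash
python3 -c "
from h import *
go(*hold(95,43,1,(.535,.099,.26)))"
```

```text
t 14.675 tcp [ 0.5513 -0.0087  0.2849] shift [0.086 0.026 0.297] turn [-0.211  0.382  0.556] q [ 0.28  0.49 -0.1   1.64 -0.47  1.29  0.78]
```

Request:
arm_command:
  moves:
    - [0.02,0.005,0.05,-0.04,0.08,0.12,0]
    - [0.04,0.01,0.12,-0.09,0.16,0.24,0]
    - [0.06,0.02,0.2,-0.14,0.25,0.36,0]
    - [0.08,0.025,0.26,-0.18,0.32,0.47,0]
    - [0.086,0.026,0.297,-0.21,0.38,0.556,0]

```text
time: 15.3
tcp_pos: [0.538, 0.0597, 0.2225]
tool_rot: [0.628, 0.687, 0.247, -0.27]
force: [-0.6, 0.1, -1.7]
gripper_width: 0.0484
grip_force: 62.1
```

Request:
arm_command:
  moves:
    - [0,0,0,0,0,0,0]
    - [0,0,0,0,0,0,0]
    - [0,0,0,0,0,0,0]
    - [0,0,0,0,0,0,0]
    - [0,0,0,0,0,0,0]

```text
time: 15.92
tcp_pos: [0.5388, 0.059, 0.2236]
tool_rot: [0.628, 0.687, 0.247, -0.269]
force: [0.3, 0.4, -1.7]
gripper_width: 0.0481
grip_force: 62.0
```

Run:
```python
from h import *
im=snap('scene','s5.png');tp=snap('top','t5.png');cv2.imwrite('pics/end.png',np.hstack([cv2.resize(im['color'][130:280,310:510,::-1],(400,300)),cv2.resize(tp['color'][120:270,150:350,::-1],(400,300))]))
go(*hold(95,43,1,(.535,.099,.26)))
o=get_obs();A=R.from_quat(o['tool_rot']).as_matrix();print('x,y,z to vertical',np.degrees(np.arccos(A[2]*[1,-1,-1])),'centre',o['tcp_pos']+.057*A[:,0],o['gripper_width'],o['grip_force'],np.abs(o['joint_vel']).max())
P=cloud(tp);x,y,z=np.moveaxis(P,-1,0);k=(z>.14)&(z<.16)&(abs(x-.5)<.05)&(abs(y-.31)<.05);print(k.sum(),cv2.minAreaRect((P[k][:,:2]*1000).astype(np.float32)))
```

```text
t 16.025 tcp [0.5387 0.059  0.2236] shift [ 0.001 -0.001  0.002] turn [-0.002  0.005  0.006] q [ 0.3   0.56 -0.14  1.81 -0.72  1.13  0.7 ]
x,y,z to vertical [47.13967295 90.07844489 42.86043475] centre [0.53487657 0.10065416 0.26232649] 0.04842631784929354 62.04949736595154 0.0026153741846808823
84 ((499.9984130859375, 312.44873046875), (44.34956741333008, 11.306389808654785), 2.055311679840088)
```

View pics/end.png

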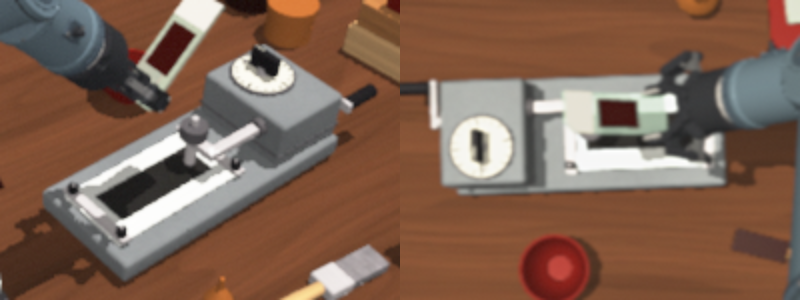

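The plate is held by its clear end over the bed, film and label side up, frosted end highest at (200,10) in the left crop. The knob still points to zero. Handing in.

```bash
python3 -c "
from bench import hand_in
print(hand_in())"
```

```text
the job is handed in; nothing more can be done
None
```

The job is handed in: the knob is back at its zero stop, and the plate is held steady by its clear end over the middle of the bed at about 43° with no roll, frosted end up and label side up, its centre about 0.26 m above the table. The hand-in returned no verdict.

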